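# Clear the grinding stone and put the brush away

## Task

Clear up around the grinding stone: lift the waste bin's lid right open until it rests on its stop, put every wooden offcut lying on and beside the stone into the bin, then shut the lid fully. At any point along the way, hang the bench brush by its eye on the orange peg of its stand. Leave the rubbing stone, jar, tins and tape where they are.

Things in the scene. Friction and masses are not known exactly. Their poses are not given: they have to be found in the camera images.
- lid (a joint): angle of the waste bin's hinged blue lid (200 x 240 x 8 mm): 0 rad shut, growing as it is lifted, 1.75 rad on its stop (leaning back past upright). The hinge is stiff: the lid stays where it is left. The hinge axis is the bin's y axis, along the bin's far top rim
- lid_handle (a point): grip point in the middle of the steel bar handle on top of the lid: a round bar (11 mm thick) along the bin's y, 50 mm either way from this point or a little less, 35 mm off the lid's face, 12 mm in from the lid's front edge; moves with the lid. With the lid shut it is 163 mm above the table. Its axes are the lid's: x from the free edge to the hinge, y along the bar, z out of the lid's outer face
- lid_hinge (a point): middle of the lid's hinge axis, on the far top rim of the bin (120 mm up); the handle's grip point lies 188 mm before it and 43 mm above it when shut
- bin: the waste bin: grey open-topped plastic box, 200 (x) x 240 (y) x 120 mm high, walls 6 mm, fixed to the counter, with the blue lid on it. Origin at the centre of its underside; x points to the hinge side, the front (the handle side) is at -x
- slab: round reddish-brown grinding stone, about 250 mm across, its flat top (236 mm across) 45 mm above the counter; fixed. Origin at the centre of its underside
- chunk0: offcut: pale wooden chunk with bark patches, 75 (x) x 30 (y) x 26 (z) mm, 40 g, on the grinding stone at the start, or absent. Origin at the centre of its underside (its -z face), x along its length
- chunk1: offcut: pale wooden chunk with bark patches, 68 (x) x 28 (y) x 26 (z) mm, 40 g, on the grinding stone at the start, or absent. Origin at the centre of its underside (its -z face), x along its length
- chunk2: offcut: pale wooden chunk with bark patches, 80 (x) x 28 (y) x 24 (z) mm, 40 g, on the grinding stone at the start, or absent. Origin at the centre of its underside (its -z face), x along its length
- chunk3: offcut: pale wooden chunk with bark patches, 85 (x) x 30 (y) x 28 (z) mm, 40 g, on the counter beside the grinding stone at the start, or absent. Origin at the centre of its underside (its -z face), x along its length
- chunk4: offcut: pale wooden chunk with bark patches, 78 (x) x 30 (y) x 26 (z) mm, 40 g, on the counter beside the grinding stone at the start, or absent. Origin at the centre of its underside (its -z face), x along its length
- brush: bench brush standing upright on its bristles, 0.22 kg: head 44 (x) x 100 (y) x 38 mm high, above it an upright flat wooden handle 14 thick (x) x 48 wide (y) mm up to 172 mm, with a square eye 28 x 28 mm through it along x near its top (10 mm of wood either side, 14 mm above). Origin at the centre of its underside, z up the handle
- brush_eye (a point): centre of the brush's eye, 144 mm above its underside; the eye's axis is the brush's x
- stand: the brush stand: dark 120 x 120 mm foot, upright aluminium post 20 x 24 mm and 226 mm high, and an orange round peg 10 mm thick that sticks out of the post 80 mm towards the stand's -x, rising 15 degrees; fixed. Origin at the centre of the post's foot on the counter
- peg_root (a point): point on the peg's axis where it leaves the post, 205 mm up
- peg_mid (a point): point on the peg's axis 40 mm from its root
- peg_tip (a point): the free end of the peg, on its axis, 80 mm from its root
- handstone: dark rounded rubbing stone on the grinding stone, 62 mm across, 41 mm high; origin at the centre of its underside. To be left where it is
- tin: steel tin, 72 mm across, 30 mm high; to be left where it is
- jar: amber glass jar with a steel cap, 64 mm across, 85 mm high; to be left where it is
- tape: roll of brown tape lying flat, 100 mm across, 48 mm high; to be left where it is
- salve: small flat dark tin with a white lid, 60 mm across, 22 mm high; to be left where it is
Mind the look-alikes: they are no part of the job. Leave any green look-alike of the chunk4 alone.

How it is judged:
By the outcome, as a careful person would: the job done as asked, in the order asked, and still so for the second after the job is handed in, with the robot touching nothing.
Of chunk0, chunk1, chunk2, chunk3, chunk4 only 3 to 5 are there at a start; the rules pass over those that are not, and their reading is None.
At some moment in a run one of chunk3, chunk4 may be knocked a few centimetres aside while the robot is not near it.
It also fails if it takes over 210 s, if anything falls off the work surface, if the arm or the gripper's body presses on something with over 40 N, if the wrist force passes 120 N, or if a joint passes its speed limit or range.

## Robot

A 6-joint arm with a two-finger parallel gripper is mounted at the origin on the work surface. World frame = base frame: x ahead of the robot, y to its left, z up, the work surface at z = 0. Lengths are in m, angles in degrees, forces in N, time in s.
With the tool pointing down it reaches from about 0.275 to 1 m from the base axis. Payload 8.4 kg.
Tool frame: the origin (TCP) lies midway between the tips of the shut fingers; the grasp point (between the pads) lies manip.grip_depth behind it (manip.grip_depth is the distance from the TCP to the grasp point, in m); z points along the fingers, y is the line along which they close (so a half turn about z gives the same grasp; the last joint's range is limited). The gripper opens to 85 mm and grips with 20 to 120 N. Pads are 22 mm wide; open, the fingers measure 114 mm over their backs; the gripper's body (76 mm by 85 mm) begins 54 mm behind the grasp point. The pads swing forward as they close: fully open they stand 13 mm farther back than shut.
Start: joints at [68.216, 20.225, 93.587, -0, 66.188, -0.138], TCP at [0.231, 0.581, 0.231] pointing down, gripper open.
Joint ranges: [-150.9, 150.9], [-52.94, 120.26], [3.33, 152.33], [-74.26, 254.26], [0, 154.13], [-172.89, 172.89]. Speed limits (degrees/s): [127.2, 127.2, 159.86, 180, 180, 180].

## Interface

Orientations are given as [roll, pitch, yaw] about the fixed x, y, z axes, in that order (R = Rz(yaw) Ry(pitch) Rx(roll)).
In Python, from bench import manip, capture, order gives the robot as it stands.
- The arm moves only by the shell command python3 -m jog 'ROWS'. ROWS is JSON, a list of rows, each a list of 3 entries, a list of its own where there are three numbers: the turn, a rotation vector about the tool's x, y, z as a fraction of full scale, then the shift along the tool's x, y, z as a fraction of full scale, then the opening, from 0 (shut) to 1 (fully open). In form: [[[ax, ay, az], [tx, ty, tz], fingers], ...]. A call has 1 to 12 rows; each row is the pose to reach, as a shift and turn from the pose commanded when the call began, along the tool's axes at that moment, turning the shorter way round; what a row does not reach only later rows make up. Full scale, the value 1, is 0.1 m for a shift and pi rad for a turn. A row lasts 1/8 s, in which the tool goes at most 62.5 mm and 10.7 degrees, less where a joint would pass 70% of its speed; a pose out of reach is approached as far as the arm can. A call with a number of a shift or a turn outside -1 to 1 is refused whole. A call with a gripper value outside its range is refused whole. The fingers move at their own pace and stop on an object; the grip force is fixed at half the most. Time passes only in rows, so rows that repeat a pose let the fingers close. It gives the time, the measured TCP pose, the force, the opening and the grip force at its end, in the units of the state.
- manip.sense(): the state, without advancing time (a new reading comes with each control period).
- capture(name): name is "scene" or "top"; returns a dict with "img" (400x640x3 uint8, red, green, blue), "K" (3x3 intrinsics, pixels), "position" and "attitude" of the camera in the world. Camera axes: x right, y up, looking along -z (the intrinsics and any distortion apply to the point x, -y, -z); pixel columns grow to the right and rows downward; lengths in m; the calibration is good to about 2 mm. A picture is of the moment at which its call begins. There is no depth.
- order.sign_off(): hands the job in; it is judged then, once.
The state is a dict: "t": time; "joint_positions": joint angles; "dq": joint speeds; "tau": joint torques, N m; "tcp_pos": TCP position; "orientation": TCP orientation; "ft_force": force on the tool from outside, world axes, zero at the start; "wrist_torque": the same for the moment, N m; "opening": finger opening in m; "grip_force": force on a finger pad.
Only numpy, scipy, OpenCV 4.12 (cv2) and the standard library are available. Lean on these libraries where they do the work, as an engineer would, in place of code of your own. Each camera call takes 0.05 s, during which the arm holds its last target. There are 200 camera calls.

## Working session

There is one attempt and no reset: what is moved stays moved. The work goes in short steps, Python scripts to look and compute and a shell command to move; the robot and the scene stay as the last step left them, time stands still between calls to the robot, and variables do not carry over. Pictures are saved under pics/ and viewed, at most 14 in all, crops included, and the job is handed in when it is done.

```bash
ls; mkdir -p pics; python3 - <<'E'
from bench import manip,capture
import cv2,numpy as np
for n in("scene","top"):
    c=capture(n);cv2.imwrite(f"pics/{n}0.png",c["img"][:,:,::-1]);print(n,c["K"],c["position"],c["attitude"],[k for k in c])
print(manip.grip_depth,manip.sense())
E
```

```text
pics
scene [[443.83770482   0.         315.88128394]
 [  0.         443.83770482 205.1325754 ]
 [  0.           0.           1.        ]] [ 1.28458778 -0.91838987  1.06690098] [ 5.07605210e+01 -3.42117931e-02  4.32884967e+01] ['img', 'K', 'position', 'attitude']
top [[371.6792589    0.         322.85835638]
 [  0.         371.6792589  195.47094462]
 [  0.           0.           1.        ]] [ 0.32638982 -0.13251094  1.16297222] [ 10.86667246   1.41180614 -90.54337663] ['img', 'K', 'position', 'attitude']
0.0187 {'t': 0.1, 'joint_positions': array([ 6.82180267e+01,  2.02589578e+01,  9.36268122e+01,  2.19550026e-03,
        6.61882930e+01, -1.37551760e-01]), 'dq': array([-0.03260938, -0.05385679, -0.01267512, -0.02099169,  0.11320198,
       -0.03303431]), 'tau': array([-6.00999647e-05, -6.06354189e+01, -3.42816210e+01, -2.56600595e-05,
        3.89837383e-03,  2.16051416e-05]), 'tcp_pos': array([0.2303503 , 0.58051742, 0.23061705]), 'orientation': array([-1.79925942e+02, -2.18526502e-03,  1.58354689e+02]), 'ft_force': array([ 0.28328122, -0.72427327,  0.4784058 ]), 'wrist_torque': array([ 0.08963757, -0.01958799, -0.0460749 ]), 'grip_force': 0.0, 'opening': 0.08513280874797081}
```

View pics/scene0.png

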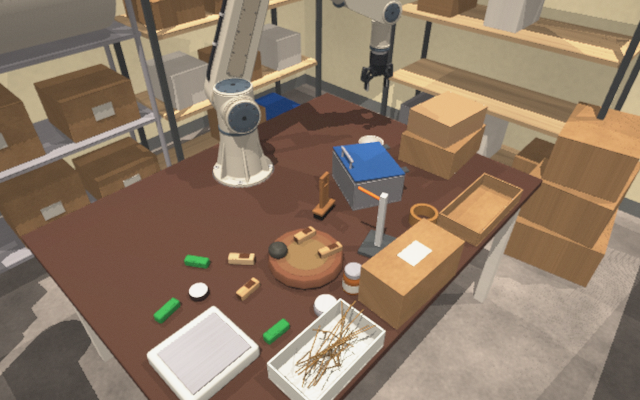

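View pics/top0.png

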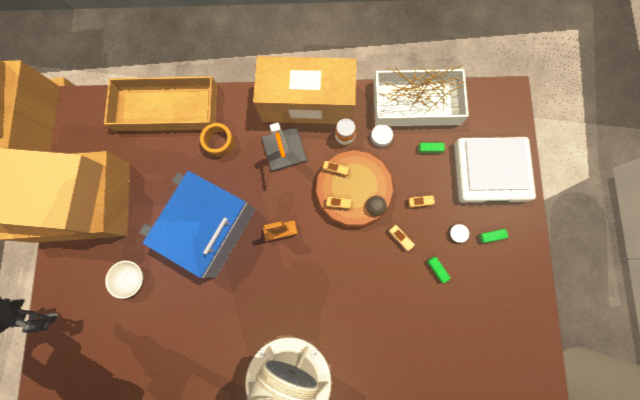

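The scene and top pictures show two pale offcuts on the stone (top px 336,169 and 339,203) and two on the counter (421,202 and 402,238). There are three green look-alikes (432,147; 494,236; 440,270). The bin's lid is at 198,225, the brush at 280,231, and the stand at 285,148. The pale blocks match the description and the green ones don't. I'll confirm with a crop.

```bash
cat > h.py <<'E'
import numpy as np,cv2
from scipy.spatial.transform import Rotation as R
from bench import manip,capture
def cam(n):
    c=capture(n);c["R"]=R.from_euler("xyz",c["attitude"],degrees=True).as_matrix();return c
def ray(c,u,v):
    K=c["K"];d=c["R"]@np.array([(u-K[0,2])/K[0,0],-(v-K[1,2])/K[1,1],-1]);return c["position"],d/np.linalg.norm(d)
def onz(c,u,v,z):
    p,d=ray(c,u,v);return p+d*(z-p[2])/d[2]
def proj(c,P):
    q=c["R"].T@(np.array(P)-c["position"]);return c["K"][0,2]+c["K"][0,0]*q[0]/-q[2],c["K"][1,2]-c["K"][1,1]*q[1]/-q[2]
def tri(c1,p1,c2,p2):
    a,d=ray(c1,*p1);b,e=ray(c2,*p2)
    s=np.linalg.lstsq(np.c_[d,-e],b-a,rcond=None)[0];x,y=a+s[0]*d,b+s[1]*e
    return (x+y)/2,np.linalg.norm(x-y)
def to(P,rpy=None,yaw=None):
    "tool-frame shift (units 0.1m) and turn (units pi) to reach world TCP P / orientation"
    s=manip.sense();T=R.from_euler("xyz",s["orientation"],degrees=True)
    sh=T.inv().apply(np.array(P)-s["tcp_pos"])/.1
    if rpy is None: return sh.round(3)
    return sh.round(3),((T.inv()*R.from_euler("xyz",rpy,degrees=True)).as_rotvec()/np.pi).round(3)
E
python3 - <<'E'
from h import *
c=cam("top");s=cam("scene")
a=cv2.resize(c["img"][120:290,230:470,::-1],None,fx=3.3,fy=3.3,interpolation=cv2.INTER_CUBIC)
cv2.imwrite("pics/ca.png",a)
b=cv2.resize(s["img"][130:310,170:410,::-1],None,fx=3.3,fy=3.3,interpolation=cv2.INTER_CUBIC);cv2.imwrite("pics/cb.png",b)
hsv=cv2.cvtColor(c["img"],cv2.COLOR_RGB2HSV)
for nm,lo,hi in(("blue",(100,120,60),(125,255,255)),("orange",(8,220,200),(16,255,255))):
    m=cv2.inRange(hsv,lo,hi)
    for k in cv2.findContours(m,0,2)[0]:
        if cv2.contourArea(k)>25:print(nm,cv2.contourArea(k),cv2.minAreaRect(k))
for n,p in(("c",(336,169)),("c",(421,202)),("hst",(376,206)),("robot",(288,375))):
    print(n,p,onz(c,*p,.03), hsv[p[1],p[0]])
E
```

```text
blue 5676.5 ((193.68759155273438, 222.4517822265625), (67.70013427734375, 88.12755584716797), 30.5792236328125)
c (336, 169) [ 0.62838496 -0.14879664  0.03      ] [ 12 169 172]
c (421, 202) [ 0.51947757 -0.40822204  0.03      ] [ 12 164 163]
hst (376, 206) [ 0.50888992 -0.26989568  0.03      ] [ 18  71 141]
robot (288, 375) [ 0.02509121 -0.00243481  0.03      ] [21 20 90]
```

View pics/ca.png

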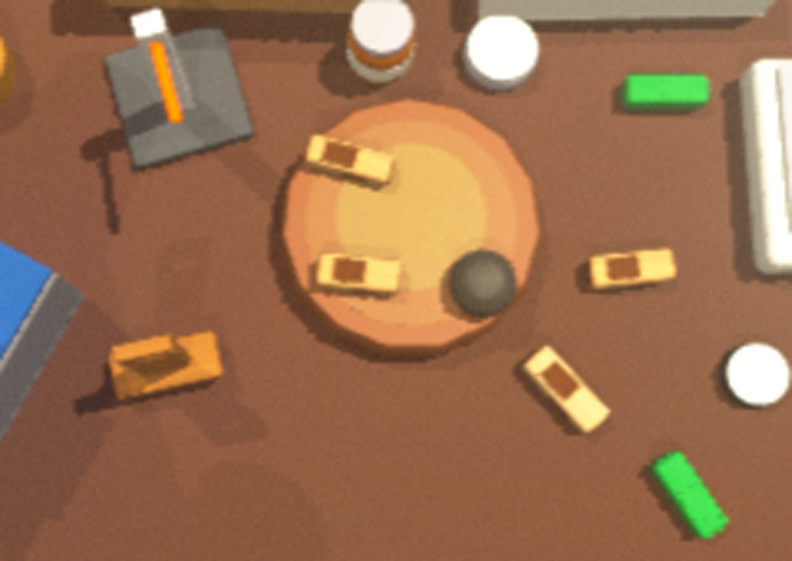

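View pics/cb.png

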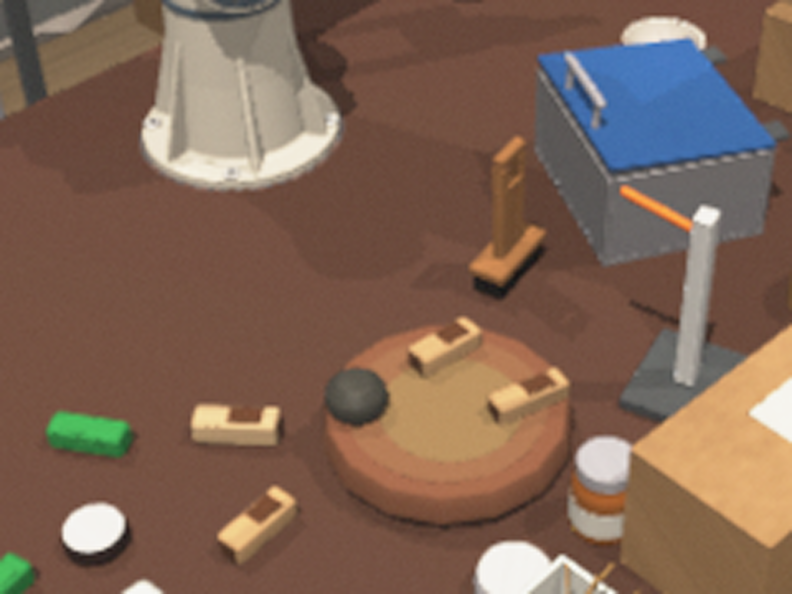

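The crops confirm four pale offcuts with brown bark patches: two on the stone, two on the counter. The third slab chunk or one other is absent. The peg runs from about (277,133) to (284,157) in top pixels and points towards the robot. Next I'll measure everything.

```bash
cat > meas.py <<'E'
from h import *
def chunks(c):
    hsv=cv2.cvtColor(c["img"],cv2.COLOR_RGB2HSV);out=[]
    m=cv2.inRange(hsv,(12,60,205),(26,170,255))
    m[:, :300]=0;m[:120]=0;m[300:]=0;m[:,455:]=0
    m=cv2.morphologyEx(m,cv2.MORPH_CLOSE,np.ones((7,7),np.uint8))
    for k in cv2.findContours(m,0,2)[0]:
        if cv2.contourArea(k)<60: continue
        b=cv2.boxPoints(cv2.minAreaRect(k))
        z=.025+.045*(abs(onz(c,*b.mean(0),.03)[:2]-[.56,-.205])<.11).all()
        w=np.array([onz(c,*q,z) for q in b]);e1,e2=w[1]-w[0],w[2]-w[1]
        e=max((e1,e2),key=np.linalg.norm)
        out.append((b.mean(0).round(1),w.mean(0).round(4),np.linalg.norm(e1).round(3),np.linalg.norm(e2).round(3),round(np.degrees(np.arctan2(e[1],e[0]))%180,1)))
    return out
E
python3 - <<'E'
from meas import *
c=cam("top");s=cam("scene")
for o in chunks(c):print(*o)
f=lambda p:(p[0]/3.3+230-.35,p[1]/3.3+120-.35)
g=lambda p:(p[0]/3.3+170-.35,p[1]/3.3+130-.35)
for n,p,q in(("pegtip",(178,120),(622,189)),("pegroot",(156,44),(690,227)),("posttop",(149,22),(706,215))):
    print(n,*tri(c,f(p),s,g(q)))
for p in((107,60),(222,28),(252,132),(138,167)):print("foot",onz(c,*f(p),.01))
for p in((220,375),(116,398),(215,333)):print("brush head top",onz(c,*f(p),.038))
hsv=cv2.cvtColor(c["img"],cv2.COLOR_RGB2HSV)
m=cv2.inRange(hsv,(100,120,60),(125,255,255));m=cv2.morphologyEx(m,cv2.MORPH_CLOSE,np.ones((13,13),np.uint8))
k=max(cv2.findContours(m,0,2)[0],key=cv2.contourArea)
for q in cv2.approxPolyDP(cv2.convexHull(k),6,True)[:,0]:print("lid",q,onz(c,*q,.128))
a=cv2.resize(c["img"][165:285,140:310,::-1],None,fx=4.5,fy=4.5,interpolation=cv2.INTER_CUBIC)
cv2.imwrite("pics/cc.png",a)
E
```

```text
[401.6 237.4] [ 0.4123 -0.3442  0.025 ] 0.03 0.084 40.9
[421.4 200.5] [ 0.525  -0.4109  0.025 ] 0.078 0.028 95.6
[354.5 187. ] [ 0.5631 -0.2026  0.07  ] 0.229 0.221 89.0
pegtip [ 0.61329973 -0.00936637  0.22516119] 0.0015176241691200155
pegroot [0.68331419 0.01073281 0.20599062] 0.004893774837331667
posttop [0.69589021 0.01457305 0.22458476] 0.0030592001994734145
foot [0.74281366 0.09081708 0.01      ]
foot [ 0.77410561 -0.02325559  0.01      ]
foot [ 0.6663724 -0.0530096  0.01     ]
foot [0.63287775 0.05815544 0.01      ]
brush head top [ 0.42717208 -0.02531187  0.038     ]
brush head top [0.40722813 0.07012202 0.038     ]
brush head top [ 0.46598995 -0.02052738  0.038     ]
lid [188 171] [0.60316369 0.28150846 0.128     ]
lid [244 201] [0.51254375 0.11552908 0.128     ]
lid [200 277] [0.30240469 0.23040732 0.128     ]
lid [143 243] [0.39694731 0.39638435 0.128     ]
```

View pics/cc.png

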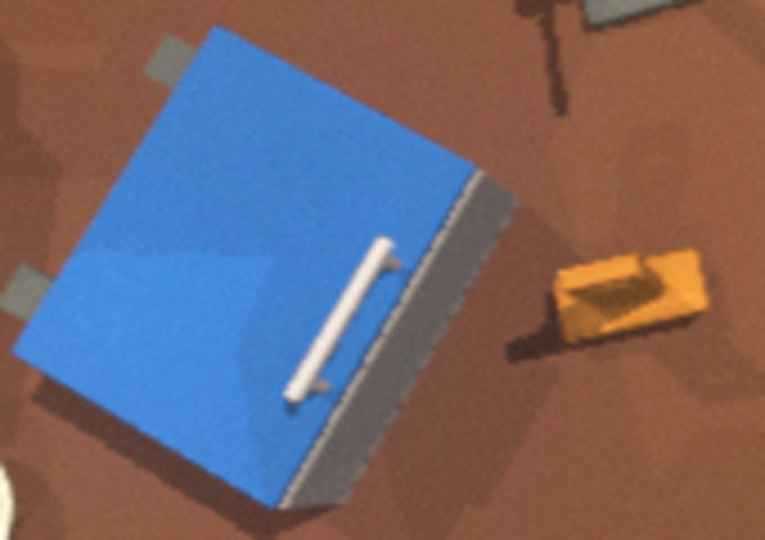

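The crop shows the lid corners, the bar from (388,243) to (292,397), the hinge brackets at upper left, and the brush head's right edge from (697,250) to (708,303).

```bash
python3 - <<'E'
from h import *
c=cam("top");s=cam("scene")
f=lambda p:(p[0]/3.3+230-.35,p[1]/3.3+120-.35)
g=lambda p:(p[0]/3.3+170-.35,p[1]/3.3+130-.35)
h=lambda p:(p[0]/4.5+140-.4,p[1]/4.5+165-.4)
L=np.array([onz(c,*h(p),.128) for p in((216,27),(477,165),(277,509),(12,350))]);print(L.mean(0),np.linalg.norm(np.roll(L,-1,0)-L,axis=1))
x=(L[0]+L[3]-L[1]-L[2])[:2];print("bin yaw",np.degrees(np.arctan2(x[1],x[0])));u=np.append(x/np.linalg.norm(x),0)
B=np.array([onz(c,*h(p),.165) for p in((388,241),(292,396))]);print("bar",B,B.mean(0))
print("from lid centre: handle",L.mean(0)-u*.088,"hinge",L.mean(0)+u*.1)
for n,cs in(("A",((311,136),(393,160),(386,187),(307,170))),("B",((320,253),(400,257),(398,296),(318,290)))):
    w=np.array([onz(c,*f(p),.060) for p in cs]);e=w[1]-w[0];print(n,w.mean(0),np.linalg.norm(np.roll(w,-1,0)-w,axis=1),np.degrees(np.arctan2(e[1],e[0])))
for p in((697,250),(708,303),(572,340)):print("bh",onz(c,*h(p),.038))
print("eye by scene",onz(s,*g((515,168)),.144),"top centre",onz(s,*g((510,147)),.172))
E
```

```text
[0.45381634 0.25485038 0.128     ] [0.19521611 0.2410808  0.19764019 0.23606169]
bin yaw 60.92332916560631
bar [[0.45915816 0.15493856 0.165     ]
 [0.36701854 0.20872073 0.165     ]] [0.41308835 0.18182965 0.165     ]
from lid centre: handle [0.41105014 0.17794101 0.128     ] hinge [0.5024143 0.3422474 0.128    ]
A [ 0.62009607 -0.14669346  0.06      ] [0.07963807 0.02659361 0.07486662 0.03288438] -107.7971575915741
B [ 0.51574203 -0.15396512  0.06      ] [0.07316954 0.03607526 0.07285004 0.03431622] -93.72373034386698
bh [ 0.46723925 -0.01956598  0.038     ]
bh [ 0.43124682 -0.02716841  0.038     ]
bh [0.40746577 0.06432873 0.038     ]
eye by scene [0.4414641  0.02802595 0.144     ] top centre [0.43788518 0.02350709 0.172     ]
```

```bash
cat > plan.py <<'E'
from h import *
def plan(ws,start=None):
    "ws: list of (x,y,z,roll,pitch,yaw) tool poses; prints turn, shift, rows needed for each call, chained"
    s=manip.sense();p,T=(s["tcp_pos"],R.from_euler("xyz",s["orientation"],degrees=True)) if start is None else (np.array(start[:3]),R.from_euler("xyz",start[3:],degrees=True))
    for w in ws:
        q,Q=np.array(w[:3]),R.from_euler("xyz",w[3:],degrees=True)
        sh=T.inv().apply(q-p)/.1;tv=(T.inv()*Q).as_rotvec()/np.pi
        n=int(np.ceil(abs(sh).max()-1e-3)) or 1
        print("->",w)
        rows=max(np.linalg.norm(sh)/.625/n,np.linalg.norm(tv)*180/10.7)
        if n==1: print("   ",tv.round(3),sh.round(3),"rows %.1f"%rows)
        else:
            print("   ",tv.round(3),"(last)",(sh/n).round(3),"x",n,"rows %.1f"%rows)
        p,T=q,Q
E
python3 -c "
from plan import *
plan([(.412,.180,.24,180,0,158.35),(.412,.18,.24,180,0,150.5),(.412,.18,.1443,180,0,150.5)])"
```

```text
-> (0.412, 0.18, 0.24, 180, 0, 158.35)
    [-0. -0.  0.] (last) [-0.791 -0.764 -0.022] x 4 rows 1.8
-> (0.412, 0.18, 0.24, 180, 0, 150.5)
    [ 0.    -0.     0.044] [0. 0. 0.] rows 0.7
-> (0.412, 0.18, 0.1443, 180, 0, 150.5)
    [0. 0. 0.] [-0.    -0.     0.957] rows 1.5
```

```bash

python3 -m jog '[[[0,0,0],[-0.4,-0.38,-0.01],1],[[0,0,0],[-0.79,-0.764,-0.022],1],[[0,0,0],[-0.79,-0.764,-0.022],1]]' >/dev/null
python3 -m jog '[[[0,0,0],[-0.4,-0.38,-0.01],1],[[0,0,0],[-0.79,-0.764,-0.022],1],[[0,0,0],[-0.79,-0.764,-0.022],1]]' >/dev/null
python3 -m jog '[[[0,0,0],[-0.4,-0.38,-0.01],1],[[0,0,0],[-0.79,-0.764,-0.022],1],[[0,0,0],[-0.79,-0.764,-0.022],1]]' >/dev/null
python3 -m jog '[[[0,0,0],[-0.4,-0.38,-0.01],0.6],[[0,0,0],[-0.79,-0.764,-0.022],0.6],[[0,0,0],[-0.79,-0.764,-0.022],0.6]]'
python3 -m jog '[[[0,0,0.044],[0,0,0],0.6],[[0,0,0.044],[0,0,0],0.6],[[0,0,0.044],[0,0,0],0.6]]'
python3 -c "
from plan import *
plan([(.412,.18,.1443,180,0,150.5)])"
```

```text
t: 1.9
tcp_pos: [0.413, 0.1795, 0.2404]
orientation: [180.0, 0.0, 158.2]
ft_force: [0.2, 0.5, -0.2]
opening: 0.0512
grip_force: 0.0
t: 2.28
tcp_pos: [0.4114, 0.1815, 0.2401]
orientation: [180.0, -0.0, 150.7]
ft_force: [-0.3, 0.7, -0.3]
opening: 0.0512
grip_force: 0.0
-> (0.412, 0.18, 0.1443, 180, 0, 150.5)
    [ 0.    -0.     0.001] [-0.013 -0.011  0.958] rows 1.5
```

Descend and grip the bar.

```bash

python3 -m jog '[[[0,0,0],[0,0,0.35],0.6],[[0,0,0],[-0.01,-0.01,0.7],0.6],[[0,0,0],[-0.01,-0.01,0.96],0.6],[[0,0,0],[-0.01,-0.01,0.96],0.6],[[0,0,0],[-0.01,-0.01,0.96],0],[[0,0,0],[-0.01,-0.01,0.96],0],[[0,0,0],[-0.01,-0.01,0.96],0],[[0,0,0],[-0.01,-0.01,0.96],0],[[0,0,0],[-0.01,-0.01,0.96],0]]'
python3 - <<'E'
from plan import *
s=manip.sense();print(s["ft_force"],s["wrist_torque"])
# arc: handle relative to hinge in tool axes; tool y = bin x(+), tool z down
for a in np.r_[0:100.3:8.35]:
    t=np.radians(a);x=-.188*np.cos(t)+.043*np.sin(t);z=.188*np.sin(t)+.043*np.cos(t)
    print(round(a,1),((x+.188)*10).round(3),(-(z-.043)*10).round(3))
E
```

```text
t: 3.4
tcp_pos: [0.4121, 0.1786, 0.1444]
orientation: [-180.0, 0.0, 150.5]
ft_force: [-0.3, -5.9, 1.9]
opening: 0.0091
grip_force: 58.4
[-0.33791756 -5.8915318   1.90791949] [-0.80168121 -0.06972937  0.08262711]
0.0 0.0 -0.0
8.4 0.082 -0.268
16.7 0.203 -0.522
25.0 0.359 -0.756
33.4 0.547 -0.964
41.8 0.764 -1.143
50.1 1.004 -1.288
58.4 1.263 -1.397
66.8 1.535 -1.467
75.1 1.814 -1.497
83.5 2.094 -1.487
91.8 2.37 -1.435
100.2 2.636 -1.344
```

```bash

python3 -m jog '[[[0,0,0],[0,0.035,-0.135],0],[[0,0,0],[0,0.08,-0.268],0],[[0,0,0],[0,0.14,-0.4],0],[[0,0,0],[0,0.2,-0.52],0],[[0,0,0],[0,0.28,-0.64],0],[[0,0,0],[0,0.36,-0.756],0],[[0,0,0],[0,0.45,-0.86],0],[[0,0,0],[0,0.547,-0.964],0],[[0,0,0],[0,0.547,-0.964],0]]'
python3 - <<'E'
from h import *
print(to((.412,.1786,.1444)),manip.sense()["wrist_torque"])
cv2.imwrite("pics/s1.png",cam("scene")["img"][:,:,::-1])
E
```

```text
t: 4.53
tcp_pos: [0.4406, 0.2298, 0.2402]
orientation: [179.6, 0.0, 150.4]
ft_force: [11.7, 14.0, -22.5]
opening: 0.0089
grip_force: 58.8
[-0.003 -0.592  0.954] [ 1.87528576 -1.57514129  0.088851  ]
```

View pics/s1.png

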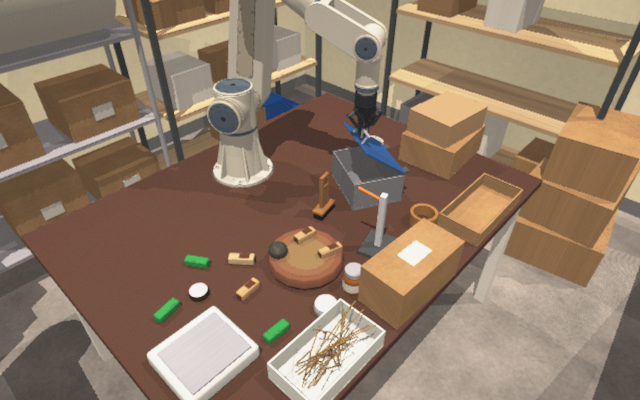

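```bash

python3 -m jog '[[[0,0,0],[0,0.05,0],0],[[0,0,0],[0,0.16,-0.09],0],[[0,0,0],[0,0.27,-0.18],0],[[0,0,0],[0,0.38,-0.25],0],[[0,0,0],[0,0.5,-0.324],0],[[0,0,0],[0,0.63,-0.38],0],[[0,0,0],[0,0.76,-0.433],0],[[0,0,0],[0,0.76,-0.433],0]]'
python3 -m jog '[[[0,0,0],[0,0.13,-0.035],0],[[0,0,0],[0,0.27,-0.07],0],[[0,0,0],[0,0.41,-0.085],0],[[0,0,0],[0,0.55,-0.1],0],[[0,0,0],[0,0.69,-0.1],0],[[0,0,0],[0,0.83,-0.09],0],[[0,0,0],[0,0.83,-0.09],0]]'
```

```text
t: 5.58
tcp_pos: [0.4767, 0.2945, 0.2832]
orientation: [179.9, -0.1, 150.5]
ft_force: [2.6, 7.1, -21.8]
opening: 0.0091
grip_force: 59.1
t: 6.45
tcp_pos: [0.516, 0.365, 0.2906]
orientation: [-179.7, -0.2, 150.5]
ft_force: [-4.9, 0.2, -26.5]
opening: 0.0091
grip_force: 58.5
```

```bash

python3 -m jog '[[[0,0,0],[0,0.1,0.05],0],[[0,0,0],[0,0.2,0.07],0],[[0,0,0],[0,0.3,0.1],0],[[0,0,0],[0,0.4,0.14],0],[[0,0,0],[0,0.5,0.18],0],[[0,0,0],[0,0.56,0.2],0],[[0,0,0],[0,0.56,0.2],0]]'
python3 - <<'E'
from h import *
T=R.from_euler("xyz",manip.sense()["orientation"],degrees=True);print(T.inv().apply(manip.sense()["ft_force"]))
E
```

```text
t: 7.32
tcp_pos: [0.5398, 0.4073, 0.2779]
orientation: [-179.1, -0.2, 150.4]
ft_force: [-37.9, -37.7, 31.4]
opening: 0.0088
grip_force: 63.4
[ 14.39994973 -52.01739683 -30.56009002]
```

```bash

python3 -m jog '[[[0,0,0],[0,-0.04,-0.03],0],[[0,0,0],[0,-0.04,-0.03],0]]'
python3 -m jog '[[[0,0,0],[0,0,0],0.4],[[0,0,0],[0,0,0],0.4],[[0,0,0],[0,0,-0.3],0.4],[[0,0,0],[0,0,-0.7],0.4],[[0,0,0],[0,0,-0.7],0.4],[[0,0,0],[0,-0.5,-0.7],0.4],[[0,0,0],[0,-0.8,-0.7],0.4],[[0,0,0],[0,-0.8,-0.7],0.4]]'
python3 - <<'E'
from h import *
s=cam("scene")["img"][80:260,240:480];t=cam("top")["img"][120:300,100:340]
cv2.imwrite("pics/s2.png",cv2.resize(np.vstack([s,t])[:,:,::-1],None,fx=1.65,fy=1.65))
E
```

```text
t: 7.58
tcp_pos: [0.5396, 0.4071, 0.2782]
orientation: [-179.5, -0.2, 150.4]
ft_force: [-22.7, -18.7, 7.5]
opening: 0.0088
grip_force: 60.7
t: 8.57
tcp_pos: [0.5035, 0.3396, 0.3467]
orientation: [179.9, 0.1, 150.4]
ft_force: [-0.7, -0.2, -0.7]
opening: 0.0339
grip_force: 0.0
```

View pics/s2.png

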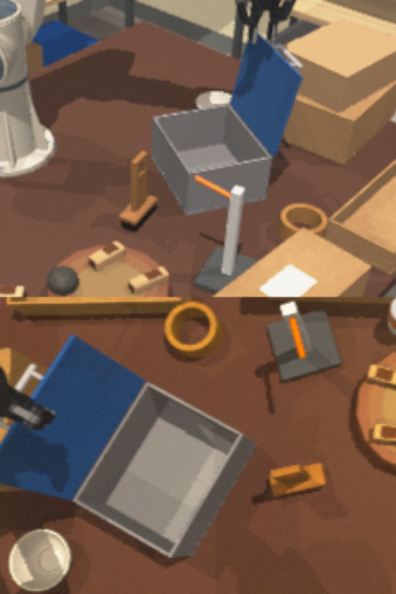

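The lid is fully open and leaning back on its stop, and the bin is empty. The brush comes next.

```bash
python3 -c "
from plan import *
plan([(.438,.024,.28,180,0,150.4),(.438,.024,.22,180,0,191.8),(.438,.024,.122,180,0,191.8),(.438,.024,.222,180,0,191.8)])"
```

```text
-> (0.438, 0.024, 0.28, 180, 0, 150.4)
    [0.001 0.    0.   ] (last) [-0.247 -0.772  0.165] x 4 rows 1.3
-> (0.438, 0.024, 0.22, 180, 0, 191.8)
    [ 0.    0.   -0.23] [ 0.  -0.   0.6] rows 3.9
-> (0.438, 0.024, 0.122, 180, 0, 191.8)
    [0. 0. 0.] [-0.   -0.    0.98] rows 1.6
-> (0.438, 0.024, 0.222, 180, 0, 191.8)
    [0. 0. 0.] [ 0.  0. -1.] rows 1.6
```

```bash

for i in 1 2 3 4; do python3 -m jog '[[[0,0,0],[-0.12,-0.39,0.08],1],[[0,0,0],[-0.247,-0.772,0.165],1],[[0,0,0],[-0.247,-0.772,0.165],1]]' | sed -n 2p; done
python3 -m jog '[[[0,0,-0.05],[0,0,0.2],1],[[0,0,-0.1],[0,0,0.4],1],[[0,0,-0.15],[0,0,0.6],1],[[0,0,-0.2],[0,0,0.6],1],[[0,0,-0.23],[0,0,0.6],1],[[0,0,-0.23],[0,0,0.6],1]]'
python3 - <<'E'
from plan import *
plan([(.438,.024,.122,180,0,191.8)])
s=cam("scene")["img"][90:250,250:410]
cv2.imwrite("pics/s3.png",cv2.resize(s[:,:,::-1],None,fx=3.5,fy=3.5))
E
```

```text
tcp_pos: [0.4871, 0.2601, 0.3289]
tcp_pos: [0.4707, 0.1812, 0.3126]
tcp_pos: [0.4543, 0.1021, 0.2963]
tcp_pos: [0.438, 0.0229, 0.2799]
t: 10.92
tcp_pos: [0.4387, 0.0248, 0.2203]
orientation: [180.0, 0.1, -168.2]
ft_force: [0.0, 0.4, 0.4]
opening: 0.0853
grip_force: 0.0
-> (0.438, 0.024, 0.122, 180, 0, 191.8)
    [0. 0. 0.] [ 0.01  -0.006  0.983] rows 1.6
```

View pics/s3.png

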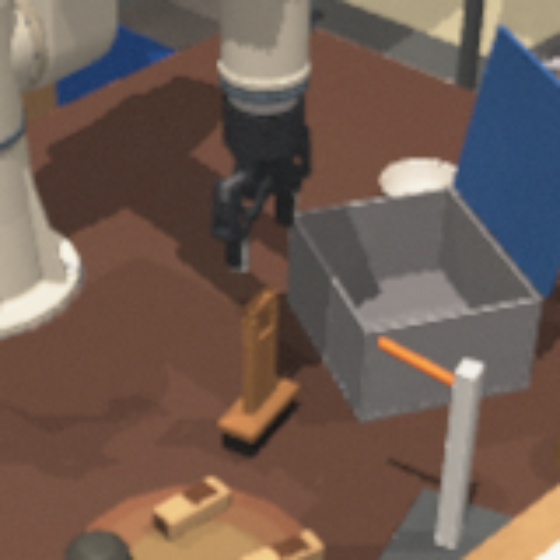

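The open fingers straddle the brush handle: pads at (238,265) and (285,215), handle top at (264,298). I'll descend and close.

```bash

python3 -m jog '[[[0,0,0],[0.01,0,0.25],1],[[0,0,0],[0.01,0,0.5],1],[[0,0,0],[0.01,0,0.75],1],[[0,0,0],[0.01,0,0.98],1],[[0,0,0],[0.01,0,0.98],1],[[0,0,0],[0.01,0,0.98],0],[[0,0,0],[0.01,0,0.98],0],[[0,0,0],[0.01,0,0.98],0],[[0,0,0],[0.01,0,0.98],0],[[0,0,0],[0.01,0,0.98],0]]'
python3 -m jog '[[[0,0,0],[0,0,-0.1],0],[[0,0,0],[0,0,-0.4],0],[[0,0,0],[0,0,-0.7],0],[[0,0,0],[0,0,-1],0],[[0,0,0],[0,0,-1],0]]'
python3 - <<'E'
from plan import *
t=np.radians(16);u=np.array([np.cos(t),np.sin(t),-np.tan(np.radians(15))])
tip=np.array([.6133,-.0094,.2252]);o=np.array([0,0,-.022])
for d in(-.035,.02,.042):print(d,tip+u*d+o)
plan([(*(tip-u*.035+o),180,0,196),(*(tip+u*.02+o),180,0,196),(*(tip+u*.042+o),180,0,196)])
s=cam("scene")["img"][90:250,250:410]
cv2.imwrite("pics/s4.png",cv2.resize(s[:,:,::-1],None,fx=3.5,fy=3.5))
E
```

```text
t: 12.22
tcp_pos: [0.437, 0.0233, 0.1229]
orientation: [180.0, 0.1, -168.2]
ft_force: [-0.8, 3.2, 6.6]
opening: 0.0469
grip_force: 61.3
t: 12.85
tcp_pos: [0.4375, 0.0229, 0.2242]
orientation: [-179.9, 0.3, -168.2]
ft_force: [0.5, -0.6, -2.5]
opening: 0.0472
grip_force: 62.2
-0.035 [ 0.57965584 -0.01904731  0.21257822]
0.02 [ 0.63252523 -0.00388725  0.19784102]
0.042 [0.65367299 0.00217677 0.19194613]
-> (np.float64(0.5796558406421588), np.float64(-0.019047307453594974), np.float64(0.2125782217350893), 180, 0, 196)
    [-0.     0.002 -0.023] (last) [-0.652 -0.351  0.062] x 2 rows 1.2
-> (np.float64(0.6325252339187664), np.float64(-0.0038872528836600166), np.float64(0.19784101615137756), 180, 0, 196)
    [0. 0. 0.] [-0.55   0.     0.147] rows 0.9
-> (np.float64(0.6536729912294094), np.float64(0.0021767689443139646), np.float64(0.19194613391789286), 180, 0, 196)
    [0. 0. 0.] [-0.22   0.     0.059] rows 0.4
```

View pics/s4.png

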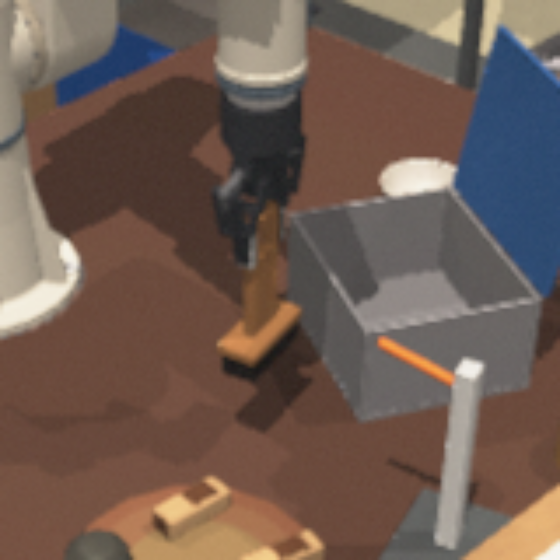

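The brush is gripped and upright. I'll move in line with the peg and insert it.

```bash

python3 -m jog '[[[0,0,0],[-0.3,-0.17,0.03],0],[[0,0,0],[-0.6,-0.33,0.06],0],[[0,0,0],[-0.65,-0.35,0.06],0],[[0,0,0],[-0.65,-0.35,0.06],0]]'
python3 -m jog '[[[0,0,-0.012],[-0.3,-0.17,0.03],0],[[0,0,-0.023],[-0.6,-0.33,0.06],0],[[0,0,-0.023],[-0.65,-0.35,0.06],0],[[0,0,-0.023],[-0.65,-0.35,0.06],0],[[0,0,-0.023],[-0.65,-0.35,0.06],0]]'
python3 - <<'E'
from plan import *
t=np.radians(16);u=np.array([np.cos(t),np.sin(t),-np.tan(np.radians(15))])
tip=np.array([.6133,-.0094,.2252]);o=np.array([0,0,-.022])
plan([(*(tip+u*.02+o),180,0,196)])
s=cam("scene")["img"][120:260,300:420];t=cam("top")["img"][100:240,230:350]
cv2.imwrite("pics/s5.png",cv2.resize(np.hstack([s,t])[:,:,::-1],None,fx=3.3,fy=3.3,interpolation=cv2.INTER_CUBIC))
E
```

```text
t: 13.4
tcp_pos: [0.5058, 0.002, 0.2145]
orientation: [180.0, -0.2, -168.2]
ft_force: [-0.2, -0.1, -1.5]
opening: 0.0476
grip_force: 62.4
t: 14.02
tcp_pos: [0.5764, -0.0185, 0.2097]
orientation: [180.0, -0.1, -164.0]
ft_force: [0.3, -0.4, -1.8]
opening: 0.0474
grip_force: 62.7
-> (np.float64(0.6325252339187664), np.float64(-0.0038872528836600166), np.float64(0.19784101615137756), 180, 0, 196)
    [ 0. -0. -0.] [-0.58  -0.014  0.118] rows 0.9
```

View pics/s5.png

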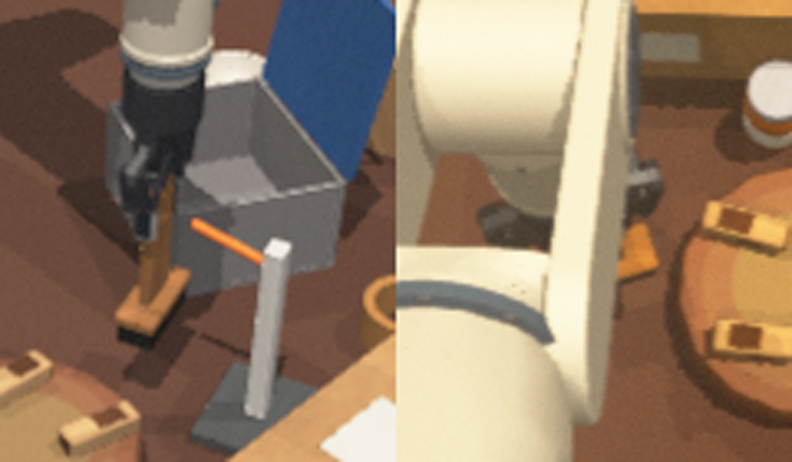

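The brush is upright just before the peg tip (192,222), and the eye is level with it. Inserting slowly.

```bash

python3 -m jog '[[[0,0,0],[-0.1,-0.01,-0.02],0],[[0,0,0],[-0.2,-0.014,0.01],0],[[0,0,0],[-0.3,-0.014,0.04],0],[[0,0,0],[-0.4,-0.014,0.07],0],[[0,0,0],[-0.5,-0.014,0.1],0],[[0,0,0],[-0.58,-0.014,0.12],0],[[0,0,0],[-0.58,-0.014,0.12],0]]'
python3 -m jog '[[[0,0,0],[-0.1,0,0.027],0],[[0,0,0],[-0.2,0,0.054],0],[[0,0,0],[-0.24,0,0.064],0],[[0,0,0],[-0.24,0,0.064],0]]'
python3 - <<'E'
from plan import *
s=cam("scene")["img"][120:260,300:420]
cv2.imwrite("pics/s6.png",cv2.resize(s[:,:,::-1],None,fx=4,fy=4,interpolation=cv2.INTER_CUBIC))
E
```

```text
t: 15.0
tcp_pos: [0.6343, -0.0041, 0.1974]
orientation: [180.0, -0.0, -164.0]
ft_force: [-0.3, 0.7, -1.7]
opening: 0.0471
grip_force: 62.6
t: 15.5
tcp_pos: [0.6571, 0.0024, 0.1911]
orientation: [180.0, -0.0, -164.0]
ft_force: [-0.8, -0.4, -1.9]
opening: 0.0475
grip_force: 62.6
```

View pics/s6.png

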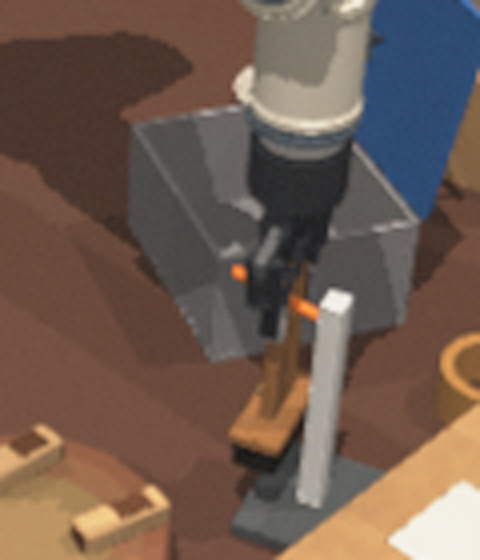

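The peg shows on both sides of the handle, at (240,272) and (305,308), with no contact force. I'll lower the brush onto the peg.

```bash

python3 -m jog '[[[0,0,0],[0,0,0.03],0],[[0,0,0],[0,0,0.06],0],[[0,0,0],[0,0,0.07],0],[[0,0,0],[0,0,0.07],0]]'
```

```text
t: 16.05
tcp_pos: [0.6569, 0.0023, 0.1843]
orientation: [180.0, -0.0, -164.0]
ft_force: [-0.1, -0.3, -2.3]
opening: 0.0472
grip_force: 62.6
```

```bash

python3 -m jog '[[[0,0,0],[0,0,0.02],0],[[0,0,0],[0,0,0.02],0],[[0,0,0],[0,0,0.02],0]]'
python3 -m jog '[[[0,0,0],[0,0,0],0.65],[[0,0,0],[0,0,0],0.75],[[0,0,0],[0,0,0],0.85],[[0,0,0],[0,0,0],0.85],[[0,0,0],[0,0,-0.3],0.85],[[0,0,0],[0,0,-0.6],0.85],[[0,0,0],[0,0,-1],0.85],[[0,0,0],[0,0,-1],0.85]]'
python3 - <<'E'
from plan import *
# next: chunk A
plan([(.62,-.147,.26,180,0,196),(.62,-.147,.16,180,0,72)])
s=cam("scene")["img"][120:260,300:420]
cv2.imwrite("pics/s7.png",cv2.resize(s[:,:,::-1],None,fx=4,fy=4,interpolation=cv2.INTER_CUBIC))
E
```

```text
t: 16.42
tcp_pos: [0.6573, 0.0023, 0.1835]
orientation: [-180.0, 0.1, -164.0]
ft_force: [-2.6, -0.5, 5.6]
opening: 0.0474
grip_force: 63.6
t: 17.42
tcp_pos: [0.6588, 0.0023, 0.2861]
orientation: [-179.9, 0.3, -164.0]
ft_force: [0.8, 0.4, -0.2]
opening: 0.0728
grip_force: 0.0
-> (0.62, -0.147, 0.26, 180, 0, 196)
    [-0.001  0.002 -0.   ] (last) [ 0.393 -0.664  0.129] x 2 rows 1.3
-> (0.62, -0.147, 0.16, 180, 0, 72)
    [-0.    -0.     0.689] [-0. -0.  1.] rows 11.6
```

View pics/s7.png

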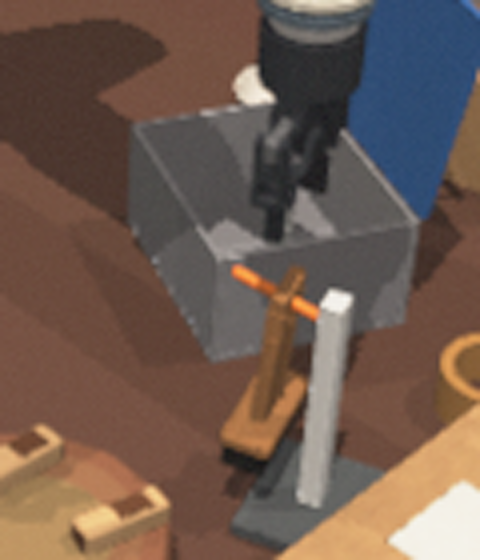

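The brush hangs from the peg by its eye. On to the offcuts, first A.

```bash

python3 -m jog '[[[0,0,0],[0.2,-0.33,0],0.8],[[0,0,0],[0.393,-0.664,0.1],0.8],[[0,0,0],[0.393,-0.664,0.23],0.8],[[0,0,0],[0.393,-0.664,0.23],0.8]]' | sed -n 2p
python3 -m jog '[[[0,0,0.05],[0.2,-0.33,0],0.8],[[0,0,0.1],[0.393,-0.664,0.23],0.8],[[0,0,0.1],[0.393,-0.664,0.23],0.8]]' | sed -n 2p
python3 -m jog '[[[0,0,0.05],[0,0,0.2],0.8],[[0,0,0.11],[0,0,0.4],0.8],[[0,0,0.17],[0,0,0.6],0.8],[[0,0,0.23],[0,0,0.8],0.8],[[0,0,0.29],[0,0,0.9],0.8],[[0,0,0.35],[0,0,0.9],0.8],[[0,0,0.4],[0,0,0.9],0.8],[[0,0,0.46],[0,0,0.9],0.8],[[0,0,0.52],[0,0,0.9],0.8],[[0,0,0.58],[0,0,0.9],0.8],[[0,0,0.589],[0,0,0.9],0.8],[[0,0,0.589],[0,0,0.9],0.8]]'
python3 -c "
from meas import *;from plan import *
plan([(.62,-.147,.047,180,0,72)])
for o in chunks(cam('top')):print(*o)"
```

```text
tcp_pos: [0.6363, -0.072, 0.2572]
tcp_pos: [0.6167, -0.1478, 0.2346]
t: 19.85
tcp_pos: [0.6184, -0.1462, 0.1466]
orientation: [180.0, -0.0, 72.2]
ft_force: [0.2, 1.1, 0.3]
opening: 0.0683
grip_force: 0.0
-> (0.62, -0.147, 0.047, 180, 0, 72)
    [ 0.    -0.     0.001] [-0.003  0.018  0.996] rows 1.6
[407.  243.5] [ 0.3936 -0.3598  0.025 ] 0.024 0.031 43.1
[424.2 200.1] [ 0.5262 -0.4195  0.025 ] 0.054 0.026 95.6
[319.2 206.4] [ 0.5244 -0.0971  0.025 ] 0.598 0.199 168.7
```

```bash

python3 -m jog '[[[0,0,0],[0,0.018,0.3],0.8],[[0,0,0],[0,0.018,0.6],0.8],[[0,0,0],[0,0.018,0.85],0.8],[[0,0,0],[0,0.018,0.99],0.8],[[0,0,0],[0,0.018,0.99],0.8],[[0,0,0],[0,0.018,0.99],0],[[0,0,0],[0,0.018,0.99],0],[[0,0,0],[0,0.018,0.99],0],[[0,0,0],[0,0.018,0.99],0],[[0,0,0],[0,0.018,0.99],0],[[0,0,0],[0,0.018,0.99],0]]'
python3 -m jog '[[[0,0,0],[0,0,-0.4],0],[[0,0,0],[0,0,-0.8],0],[[0,0,0],[0,0,-1],0],[[0,0,0],[0,0,-1],0]]'
python3 -c "
from plan import *
plan([(.62,-.147,.25,180,0,72),(.47,-.13,.27,180,0,72),(.43,.215,.25,180,0,72),(.43,.215,.25,180,0,61),(.43,.215,.1,180,0,61)])"
```

```text
t: 21.28
tcp_pos: [0.6206, -0.1478, 0.0487]
orientation: [179.9, -0.0, 72.0]
ft_force: [0.0, 0.1, 5.5]
opening: 0.0267
grip_force: 60.6
t: 21.78
tcp_pos: [0.6204, -0.1478, 0.1487]
orientation: [179.8, -0.0, 72.0]
ft_force: [-0.4, 0.1, -1.1]
opening: 0.0264
grip_force: 59.7
-> (0.62, -0.147, 0.25, 180, 0, 72)
    [ 0.001 -0.    -0.   ] (last) [ 0.003 -0.002 -0.507] x 2 rows 0.8
-> (0.47, -0.13, 0.27, 180, 0, 72)
    [0. 0. 0.] (last) [-0.151 -0.74  -0.1  ] x 2 rows 1.2
-> (0.43, 0.215, 0.25, 180, 0, 72)
    [0. 0. 0.] (last) [ 0.789 -0.362  0.05 ] x 4 rows 1.4
-> (0.43, 0.215, 0.25, 180, 0, 61)
    [ 0.    -0.     0.061] [0. 0. 0.] rows 1.0
-> (0.43, 0.215, 0.1, 180, 0, 61)
    [0. 0. 0.] (last) [ 0.   -0.    0.75] x 2 rows 1.2
```

```bash

for i in 1 2; do python3 -m jog '[[[0,0,0],[-0.03,-0.15,-0.25],0],[[0,0,0],[-0.15,-0.74,-0.25],0],[[0,0,0],[-0.15,-0.74,-0.25],0]]' | sed -n 2p; done
for i in 1 2 3 4; do python3 -m jog '[[[0,0,0],[0.4,-0.18,0],0],[[0,0,0],[0.79,-0.362,0],0],[[0,0,0],[0.79,-0.362,0],0]]' | sed -n 2p; done
python3 -m jog '[[[0,0,0.06],[0,0,0.3],0],[[0,0,0.06],[0,0,0.6],0],[[0,0,0.06],[0,0,0.6],0]]' 
python3 -m jog '[[[0,0,0],[0,0,0.3],0],[[0,0,0],[0,0,0.6],0],[[0,0,0],[0,0,0.6],0],[[0,0,0],[0,0,0.6],0.4],[[0,0,0],[0,0,0.6],0.7],[[0,0,0],[0,0,0.6],0.7],[[0,0,0],[0,0,0.2],0.7],[[0,0,0],[0,0,-0.4],0.7],[[0,0,0],[0,0,-0.6],0.7],[[0,0,0],[0,0,-0.6],0.7]]'
python3 -c "
from plan import *;from meas import *
c=cam('top');cv2.imwrite('pics/t1.png',c['img'][:,:,::-1])
for o in chunks(c):print(*o)
im=c['img'][150:280,130:260];h=cv2.cvtColor(im,cv2.COLOR_RGB2HSV);print('pale px in bin',cv2.countNonZero(cv2.inRange(h,(8,70,90),(28,200,255))))
plan([(.47,-.09,.2,180,0,61),(.516,-.154,.14,180,0,86.3),(.516,-.154,.047,180,0,86.3)])"
```

```text
tcp_pos: [0.5386, -0.1377, 0.1696]
tcp_pos: [0.4652, -0.1293, 0.1955]
tcp_pos: [0.4599, -0.0419, 0.1965]
tcp_pos: [0.4502, 0.044, 0.1968]
tcp_pos: [0.4405, 0.1299, 0.1969]
tcp_pos: [0.4307, 0.216, 0.197]
t: 24.4
tcp_pos: [0.429, 0.2128, 0.1355]
orientation: [-179.9, 0.2, 61.1]
ft_force: [-0.1, 0.3, -1.0]
opening: 0.0269
grip_force: 59.7
t: 25.65
tcp_pos: [0.4309, 0.2156, 0.1994]
orientation: [179.9, -0.2, 61.2]
ft_force: [-0.1, 0.3, -0.2]
opening: 0.0596
grip_force: 0.0
[402.5 249. ] [ 0.3773 -0.3452  0.025 ] 0.027 0.082 40.7
[421.5 200.5] [ 0.5249 -0.4111  0.025 ] 0.077 0.027 95.3
[355.6 187.3] [ 0.5621 -0.2059  0.07  ] 0.222 0.214 153.5
pale px in bin 6155
-> (0.47, -0.09, 0.2, 180, 0, 61)
    [ 0.    -0.     0.001] (last) [-0.827  0.607 -0.008] x 3 rows 1.6
-> (0.516, -0.154, 0.14, 180, 0, 86.3)
    [ 0.     0.    -0.141] [-0.337  0.713  0.6  ] rows 2.4
-> (0.516, -0.154, 0.047, 180, 0, 86.3)
    [0. 0. 0.] [ 0.   -0.    0.93] rows 1.5
```

The released offcut went into the bin. One counter chunk has been knocked to (0.377,-0.345), so I'll re-measure it before grasping. Next is B.

```bash

for i in 1 2 3; do python3 -m jog '[[[0,0,0],[-0.41,0.3,0],0.8],[[0,0,0],[-0.827,0.607,0],0.8],[[0,0,0],[-0.827,0.607,0],0.8]]' | sed -n 2p; done
python3 -m jog '[[[0,0,-0.05],[-0.17,0.36,0.2],0.8],[[0,0,-0.1],[-0.337,0.713,0.4],0.8],[[0,0,-0.141],[-0.337,0.713,0.6],0.8],[[0,0,-0.141],[-0.337,0.713,0.6],0.8],[[0,0,-0.141],[-0.337,0.713,0.6],0.8]]'
python3 -c "
from plan import *
plan([(.516,-.154,.047,180,0,86.3)])"
```

```text
tcp_pos: [0.4422, 0.1106, 0.1959]
tcp_pos: [0.4561, 0.0098, 0.1963]
tcp_pos: [0.4699, -0.0912, 0.1965]
t: 27.45
tcp_pos: [0.5159, -0.1526, 0.1376]
orientation: [-180.0, -0.0, 86.4]
ft_force: [-0.8, -0.7, 1.0]
opening: 0.0686
grip_force: 0.0
-> (0.516, -0.154, 0.047, 180, 0, 86.3)
    [-0.    -0.     0.001] [-0.014  0.002  0.906] rows 1.4
```

```bash

python3 -m jog '[[[0,0,0],[-0.014,0,0.3],0.8],[[0,0,0],[-0.014,0,0.55],0.8],[[0,0,0],[-0.014,0,0.8],0.8],[[0,0,0],[-0.014,0,0.9],0.8],[[0,0,0],[-0.014,0,0.9],0.8],[[0,0,0],[-0.014,0,0.9],0],[[0,0,0],[-0.014,0,0.9],0],[[0,0,0],[-0.014,0,0.9],0],[[0,0,0],[-0.014,0,0.9],0],[[0,0,0],[-0.014,0,0.9],0],[[0,0,0],[-0.014,0,0.9],0]]'
python3 -m jog '[[[0,0,0],[0,0,-0.4],0],[[0,0,0],[0,0,-0.8],0],[[0,0,0],[0,0,-1],0],[[0,0,0],[0,0,-1],0]]'
python3 -c "
from plan import *
plan([(.46,-.1,.2,180,0,86.3),(.43,.215,.2,180,0,86.3),(.43,.215,.14,180,0,61)])"
```

```text
t: 28.82
tcp_pos: [0.5165, -0.1557, 0.0486]
orientation: [179.9, 0.0, 86.5]
ft_force: [-1.5, 0.4, 8.5]
opening: 0.0292
grip_force: 58.4
t: 29.32
tcp_pos: [0.5169, -0.1558, 0.1492]
orientation: [179.8, 0.1, 86.5]
ft_force: [0.1, -0.2, -1.1]
opening: 0.0294
grip_force: 58.3
-> (0.46, -0.1, 0.2, 180, 0, 86.3)
    [0.001 0.    0.001] [ 0.522 -0.6   -0.511] rows 1.5
-> (0.43, 0.215, 0.2, 180, 0, 86.3)
    [0. 0. 0.] (last) [ 0.781 -0.126 -0.   ] x 4 rows 1.3
-> (0.43, 0.215, 0.14, 180, 0, 61)
    [-0.    -0.     0.141] [ 0.  -0.   0.6] rows 2.4
```

```bash

python3 -m jog '[[[0,0,0],[0.1,-0.12,-0.4],0],[[0,0,0],[0.522,-0.6,-0.51],0],[[0,0,0],[0.522,-0.6,-0.51],0],[[0,0,0],[0.522,-0.6,-0.51],0]]' | sed -n 2p
for i in 1 2 3 4; do python3 -m jog '[[[0,0,0],[0.44,-0.04,0],0],[[0,0,0],[0.87,-0.08,0],0],[[0,0,0],[0.87,-0.08,0],0]]' | sed -n 2p; done
python3 -m jog '[[[0,0,0.05],[0,0,0.2],0],[[0,0,0.1],[0,0,0.4],0],[[0,0,0.141],[0,0,0.6],0],[[0,0,0.141],[0,0,0.6],0]]' | sed -n 2p
python3 -m jog '[[[0,0,0],[0,0,0.3],0],[[0,0,0],[0,0,0.55],0],[[0,0,0],[0,0,0.55],0],[[0,0,0],[0,0,0.55],0.4],[[0,0,0],[0,0,0.55],0.6],[[0,0,0],[0,0,0.55],0.6],[[0,0,0],[0,0,0.2],0.6],[[0,0,0],[0,0,-0.4],0.6],[[0,0,0],[0,0,-0.6],0.6],[[0,0,0],[0,0,-0.6],0.6]]'
python3 -c "
from plan import *;from meas import *
c=cam('top')
for o in chunks(c):print(*o)
plan([(.42,-.0,.2,180,0,61),(.42,-.27,.15,180,0,61),(.377,-.345,.1,180,0,40.7)])"
```

```text
tcp_pos: [0.459, -0.0996, 0.1979]
tcp_pos: [0.4568, -0.0109, 0.1976]
tcp_pos: [0.4543, 0.0761, 0.1978]
tcp_pos: [0.4518, 0.1631, 0.1979]
tcp_pos: [0.4491, 0.2502, 0.1979]
tcp_pos: [0.4477, 0.2472, 0.1369]
t: 33.08
tcp_pos: [0.4492, 0.2503, 0.2004]
orientation: [179.9, -0.2, 61.2]
ft_force: [0.9, 0.6, 0.4]
opening: 0.051
grip_force: 0.0
[402.4 249.1] [ 0.3772 -0.345   0.025 ] 0.028 0.082 40.7
[421.4 200.5] [ 0.525  -0.4111  0.025 ] 0.077 0.028 95.6
[354.  186.5] [ 0.5646 -0.2012  0.07  ] 0.226 0.214 135.2
-> (0.42, -0.0, 0.2, 180, 0, 61)
    [ 0.    -0.     0.001] (last) [-0.775  0.319 -0.005] x 3 rows 1.3
-> (0.42, -0.27, 0.15, 180, 0, 61)
    [0. 0. 0.] (last) [-0.787  0.436  0.167] x 3 rows 1.5
-> (0.377, -0.345, 0.1, 180, 0, 40.7)
    [ 0.    -0.     0.113] [-0.864 -0.012  0.5  ] rows 1.9
```

```bash

for i in 1 2 3; do python3 -m jog '[[[0,0,0],[-0.38,0.16,0],0.8],[[0,0,0],[-0.775,0.319,0],0.8],[[0,0,0],[-0.775,0.319,0],0.8]]' | sed -n 2p; done
for i in 1 2 3; do python3 -m jog '[[[0,0,0],[-0.39,0.22,0.08],0.8],[[0,0,0],[-0.787,0.436,0.16],0.8],[[0,0,0],[-0.787,0.436,0.16],0.8]]' | sed -n 2p; done
python3 -m jog '[[[0,0,0.05],[-0.4,0,0.2],0.8],[[0,0,0.113],[-0.864,-0.012,0.5],0.8],[[0,0,0.113],[-0.864,-0.012,0.5],0.8],[[0,0,0.113],[-0.864,-0.012,0.5],0.8]]'
python3 -c "
from plan import *
plan([(.377,-.345,.004,180,0,40.7)])"
```

```text
tcp_pos: [0.437, 0.164, 0.1968]
tcp_pos: [0.4283, 0.0816, 0.1974]
tcp_pos: [0.4197, -0.001, 0.1978]
tcp_pos: [0.4203, -0.0908, 0.1815]
tcp_pos: [0.421, -0.1806, 0.1657]
tcp_pos: [0.4215, -0.2704, 0.1498]
t: 35.88
tcp_pos: [0.3786, -0.3436, 0.1005]
orientation: [-180.0, -0.0, 40.9]
ft_force: [0.8, -0.4, 0.2]
opening: 0.0684
grip_force: 0.0
-> (0.377, -0.345, 0.004, 180, 0, 40.7)
    [-0.    -0.     0.001] [-0.022  0.001  0.965] rows 1.5
```

```bash

python3 -m jog '[[[0,0,0],[-0.02,0,0.3],0.8],[[0,0,0],[-0.02,0,0.6],0.8],[[0,0,0],[-0.02,0,0.85],0.8],[[0,0,0],[-0.02,0,0.95],0.8],[[0,0,0],[-0.02,0,0.95],0.8],[[0,0,0],[-0.02,0,0.95],0],[[0,0,0],[-0.02,0,0.95],0],[[0,0,0],[-0.02,0,0.95],0],[[0,0,0],[-0.02,0,0.95],0],[[0,0,0],[-0.02,0,0.95],0],[[0,0,0],[-0.02,0,0.95],0]]'
python3 -m jog '[[[0,0,0],[0,0,-0.4],0],[[0,0,0],[0,0,-0.8],0],[[0,0,0],[0,0,-1],0],[[0,0,0],[0,0,-1],0]]'
python3 -c "
from plan import *
plan([(.42,-.27,.2,180,0,40.7),(.42,0,.2,180,0,40.7),(.415,.23,.2,180,0,40.7),(.415,.23,.14,180,0,61)])"
```

```text
t: 37.25
tcp_pos: [0.3768, -0.347, 0.0065]
orientation: [179.9, -0.0, 40.8]
ft_force: [0.2, 2.1, 7.6]
opening: 0.0294
grip_force: 59.8
t: 37.75
tcp_pos: [0.377, -0.3475, 0.1072]
orientation: [179.8, -0.0, 40.8]
ft_force: [0.6, 0.7, -0.7]
opening: 0.0287
grip_force: 59.4
-> (0.42, -0.27, 0.2, 180, 0, 40.7)
    [ 0.001 -0.     0.001] [ 0.832 -0.302 -0.929] rows 2.1
-> (0.42, 0, 0.2, 180, 0, 40.7)
    [0. 0. 0.] (last) [ 0.587 -0.682 -0.   ] x 3 rows 1.4
-> (0.415, 0.23, 0.2, 180, 0, 40.7)
    [0. 0. 0.] (last) [ 0.731 -0.888 -0.   ] x 2 rows 1.8
-> (0.415, 0.23, 0.14, 180, 0, 61)
    [ 0.     0.    -0.113] [ 0.  -0.   0.6] rows 1.9
```

```bash

python3 -m jog '[[[0,0,0],[0.2,-0.1,-0.5],0],[[0,0,0],[0.6,-0.2,-0.92],0],[[0,0,0],[0.832,-0.302,-0.92],0],[[0,0,0],[0.832,-0.302,-0.92],0]]' | sed -n 2p
for i in 1 2 3; do python3 -m jog '[[[0,0,0],[0.29,-0.34,0],0],[[0,0,0],[0.587,-0.682,0],0],[[0,0,0],[0.587,-0.682,0],0]]' | sed -n 2p; done
for i in 1 2; do python3 -m jog '[[[0,0,0],[0.41,-0.45,0],0],[[0,0,0],[0.818,-0.912,0],0],[[0,0,0],[0.818,-0.912,0],0],[[0,0,0],[0.818,-0.912,0],0]]' | sed -n 2p; done
python3 -m jog '[[[0,0,-0.05],[0,0,0.2],0],[[0,0,-0.1],[0,0,0.4],0],[[0,0,-0.113],[0,0,0.6],0],[[0,0,-0.113],[0,0,0.6],0]]'
python3 -m jog '[[[0,0,0],[0,0,0.2],0],[[0,0,0],[0,0,0.45],0],[[0,0,0],[0,0,0.45],0],[[0,0,0],[0,0,0.45],0.4],[[0,0,0],[0,0,0.45],0.6],[[0,0,0],[0,0,0.45],0.6],[[0,0,0],[0,0,0.2],0.6],[[0,0,0],[0,0,-0.4],0.6],[[0,0,0],[0,0,-0.6],0.6],[[0,0,0],[0,0,-0.6],0.6]]'
python3 -c "
from plan import *;from meas import *
c=cam('top')
for o in chunks(c):print(*o)
plan([(.42,-.0,.2,180,0,61),(.43,-.35,.2,180,0,61),(.525,-.411,.1,180,0,95.6)])"
```

```text
tcp_pos: [0.4196, -0.268, 0.1967]
tcp_pos: [0.4179, -0.1776, 0.196]
tcp_pos: [0.4186, -0.0884, 0.1966]
tcp_pos: [0.4192, 0.0013, 0.1969]
tcp_pos: [0.4216, 0.1218, 0.1969]
tcp_pos: [0.4239, 0.2438, 0.1969]
t: 40.88
tcp_pos: [0.423, 0.243, 0.1363]
orientation: [-179.9, 0.2, 61.0]
ft_force: [0.1, 0.5, -0.1]
opening: 0.0287
grip_force: 59.7
t: 42.12
tcp_pos: [0.4246, 0.2463, 0.1993]
orientation: [179.9, -0.2, 61.2]
ft_force: [-0.3, -0.6, -0.6]
opening: 0.0512
grip_force: 0.0
[421.5 200.6] [ 0.5248 -0.4111  0.025 ] 0.077 0.027 95.6
[354.5 186.5] [ 0.5646 -0.2027  0.07  ] 0.223 0.216 135.2
-> (0.42, -0.0, 0.2, 180, 0, 61)
    [ 0.    -0.     0.001] (last) [-0.724  0.384 -0.008] x 3 rows 1.3
-> (0.43, -0.35, 0.2, 180, 0, 61)
    [0. 0. 0.] (last) [-0.753  0.446  0.   ] x 4 rows 1.4
-> (0.525, -0.411, 0.1, 180, 0, 95.6)
    [ 0.     0.    -0.192] (last) [-0.036  0.563  0.5  ] x 2 rows 3.2
```

```bash

for i in 1 2 3; do python3 -m jog '[[[0,0,0],[-0.36,0.19,0],0.8],[[0,0,0],[-0.724,0.384,0],0.8],[[0,0,0],[-0.724,0.384,0],0.8]]' | sed -n 2p; done
for i in 1 2 3 4; do python3 -m jog '[[[0,0,0],[-0.38,0.22,0],0.8],[[0,0,0],[-0.753,0.446,0],0.8],[[0,0,0],[-0.753,0.446,0],0.8]]' | sed -n 2p; done
python3 -m jog '[[[0,0,0],[-0.036,0.563,0.5],0.8],[[0,0,0],[-0.036,0.563,0.5],0.8],[[0,0,0],[-0.036,0.563,0.5],0.8]]' | sed -n 2p
python3 -m jog '[[[0,0,-0.06],[-0.036,0.3,0.2],0.8],[[0,0,-0.12],[-0.036,0.563,0.5],0.8],[[0,0,-0.17],[-0.036,0.563,0.5],0.8],[[0,0,-0.192],[-0.036,0.563,0.5],0.8],[[0,0,-0.192],[-0.036,0.563,0.5],0.8]]'
python3 -c "
from plan import *
plan([(.525,-.411,.004,180,0,95.6)])"
```

```text
tcp_pos: [0.421, 0.1615, 0.1958]
tcp_pos: [0.4204, 0.0805, 0.1964]
tcp_pos: [0.4197, -0.0009, 0.1968]
tcp_pos: [0.4231, -0.0882, 0.197]
tcp_pos: [0.4261, -0.1754, 0.197]
tcp_pos: [0.429, -0.2627, 0.197]
tcp_pos: [0.4317, -0.3499, 0.197]
tcp_pos: [0.4783, -0.378, 0.1464]
t: 45.8
tcp_pos: [0.5257, -0.4097, 0.0987]
orientation: [180.0, 0.0, 95.7]
ft_force: [0.2, -0.1, -0.6]
opening: 0.0683
grip_force: 0.0
-> (0.525, -0.411, 0.004, 180, 0, 95.6)
    [0.    0.    0.001] [-0.012 -0.009  0.947] rows 1.5
```

```bash

python3 -m jog '[[[0,0,0],[-0.01,-0.01,0.3],0.8],[[0,0,0],[-0.01,-0.01,0.6],0.8],[[0,0,0],[-0.01,-0.01,0.85],0.8],[[0,0,0],[-0.01,-0.01,0.94],0.8],[[0,0,0],[-0.01,-0.01,0.94],0.8],[[0,0,0],[-0.01,-0.01,0.94],0],[[0,0,0],[-0.01,-0.01,0.94],0],[[0,0,0],[-0.01,-0.01,0.94],0],[[0,0,0],[-0.01,-0.01,0.94],0],[[0,0,0],[-0.01,-0.01,0.94],0],[[0,0,0],[-0.01,-0.01,0.94],0]]'
python3 -m jog '[[[0,0,0],[0,0,-0.4],0],[[0,0,0],[0,0,-0.8],0],[[0,0,0],[0,0,-1],0],[[0,0,0],[0,0,-1],0]]'
python3 -c "
from plan import *
plan([(.47,-.35,.2,180,0,95.6),(.42,0,.2,180,0,95.6),(.45,.23,.2,180,0,95.6),(.45,.23,.14,180,0,61)])"
```

```text
t: 47.18
tcp_pos: [0.5256, -0.4124, 0.0047]
orientation: [179.9, 0.1, 95.7]
ft_force: [-0.0, 0.4, 6.2]
opening: 0.029
grip_force: 60.7
t: 47.68
tcp_pos: [0.5256, -0.4124, 0.1048]
orientation: [179.9, 0.1, 95.7]
ft_force: [-0.1, -0.8, -0.4]
opening: 0.0286
grip_force: 59.7
-> (0.47, -0.35, 0.2, 180, 0, 95.6)
    [0.001 0.001 0.001] [ 0.674 -0.489 -0.955] rows 2.0
-> (0.42, 0, 0.2, 180, 0, 95.6)
    [0. 0. 0.] (last) [ 0.883 -0.039 -0.   ] x 4 rows 1.4
-> (0.45, 0.23, 0.2, 180, 0, 95.6)
    [0. 0. 0.] (last) [0.753 0.174 0.   ] x 3 rows 1.2
-> (0.45, 0.23, 0.14, 180, 0, 61)
    [ 0.    -0.     0.192] [ 0.  -0.   0.6] rows 3.2
```

```bash

python3 -m jog '[[[0,0,0],[0.1,-0.1,-0.5],0],[[0,0,0],[0.5,-0.35,-0.95],0],[[0,0,0],[0.674,-0.489,-0.95],0],[[0,0,0],[0.674,-0.489,-0.95],0]]' | sed -n 2p
for i in 1 2 3 4; do python3 -m jog '[[[0,0,0],[0.44,-0.02,0],0],[[0,0,0],[0.883,-0.039,0],0],[[0,0,0],[0.883,-0.039,0],0]]' | sed -n 2p; done
for i in 1 2 3; do python3 -m jog '[[[0,0,0],[0.38,0.09,0],0],[[0,0,0],[0.753,0.174,0],0],[[0,0,0],[0.753,0.174,0],0]]' | sed -n 2p; done
python3 -m jog '[[[0,0,0.06],[0,0,0.2],0],[[0,0,0.12],[0,0,0.4],0],[[0,0,0.18],[0,0,0.6],0],[[0,0,0.192],[0,0,0.6],0],[[0,0,0.192],[0,0,0.6],0]]'
python3 -m jog '[[[0,0,0],[0,0,0.2],0],[[0,0,0],[0,0,0.45],0],[[0,0,0],[0,0,0.45],0],[[0,0,0],[0,0,0.45],0.4],[[0,0,0],[0,0,0.45],0.6],[[0,0,0],[0,0,0.45],0.6],[[0,0,0],[0,0,0.2],0.6],[[0,0,0],[0,0,-0.4],0.6],[[0,0,0],[0,0,-1],0.4],[[0,0,0],[0,0,-1],0.4],[[0,0,0],[0,0,-1],0.4]]'
python3 -c "
from plan import *
plan([(.484,.306,.35,180,0,61),(.484,.306,.35,180,0,150.4),(.52,.37,.347,180,0,150.4),(.5396,.4071,.2782,180,0,150.4)])"
```

```text
tcp_pos: [0.4682, -0.3483, 0.1974]
tcp_pos: [0.4562, -0.2601, 0.1967]
tcp_pos: [0.444, -0.1734, 0.1973]
tcp_pos: [0.4319, -0.0864, 0.1978]
tcp_pos: [0.4197, 0.0009, 0.1981]
tcp_pos: [0.4305, 0.0772, 0.1982]
tcp_pos: [0.44, 0.1537, 0.1982]
tcp_pos: [0.4496, 0.2301, 0.1981]
t: 51.42
tcp_pos: [0.4486, 0.2281, 0.138]
orientation: [-180.0, 0.1, 61.1]
ft_force: [-0.0, 0.2, -0.3]
opening: 0.0286
grip_force: 59.7
t: 52.8
tcp_pos: [0.448, 0.2301, 0.2384]
orientation: [180.0, -0.0, 61.2]
ft_force: [-0.4, -0.3, 1.0]
opening: 0.0343
grip_force: 0.0
-> (0.484, 0.306, 0.35, 180, 0, 61)
    [ 0.    -0.     0.001] (last) [ 0.419 -0.025 -0.558] x 2 rows 1.1
-> (0.484, 0.306, 0.35, 180, 0, 150.4)
    [ 0.     0.    -0.497] [0. 0. 0.] rows 8.4
-> (0.52, 0.37, 0.347, 180, 0, 150.4)
    [0. 0. 0.] [0.003 0.734 0.03 ] rows 1.2
-> (0.5396, 0.4071, 0.2782, 180, 0, 150.4)
    [0. 0. 0.] [0.013 0.419 0.688] rows 1.3
```

```bash

for i in 1 2; do python3 -m jog '[[[0,0,0],[0.1,0,-0.4],0.25],[[0,0,0],[0.419,-0.025,-0.558],0.25],[[0,0,0],[0.419,-0.025,-0.558],0.25]]' | sed -n 2p; done
python3 -m jog '[[[0,0,-0.05],[0,0,0],0.25],[[0,0,-0.11],[0,0,0],0.25],[[0,0,-0.17],[0,0,0],0.25],[[0,0,-0.23],[0,0,0],0.25],[[0,0,-0.29],[0,0,0],0.25],[[0,0,-0.35],[0,0,0],0.25],[[0,0,-0.4],[0,0,0],0.25],[[0,0,-0.46],[0,0,0],0.25],[[0,0,-0.497],[0,0,0],0.25],[[0,0,-0.497],[0,0,0],0.25],[[0,0,-0.497],[0,0,0],0.25]]'
python3 - <<'E'
from plan import *
plan([(.5396,.4071,.348,180,0,150.4),(.5396,.4071,.2782,180,0,150.4)])
s=cam("scene")["img"][80:260,240:480];t=cam("top")["img"][120:300,100:340]
cv2.imwrite("pics/s8.png",cv2.resize(np.vstack([s,t])[:,:,::-1],None,fx=1.65,fy=1.65))
E
```

```text
tcp_pos: [0.4668, 0.2694, 0.2936]
tcp_pos: [0.4845, 0.3067, 0.3489]
t: 54.92
tcp_pos: [0.4838, 0.3054, 0.3488]
orientation: [-179.9, -0.0, 150.5]
ft_force: [-0.4, 0.4, -0.3]
opening: 0.0216
grip_force: 0.0
-> (0.5396, 0.4071, 0.348, 180, 0, 150.4)
    [-0.001 -0.     0.   ] (last) [0.008 0.58  0.003] x 2 rows 0.9
-> (0.5396, 0.4071, 0.2782, 180, 0, 150.4)
    [0. 0. 0.] [ 0.    -0.     0.698] rows 1.1
```

View pics/s8.png

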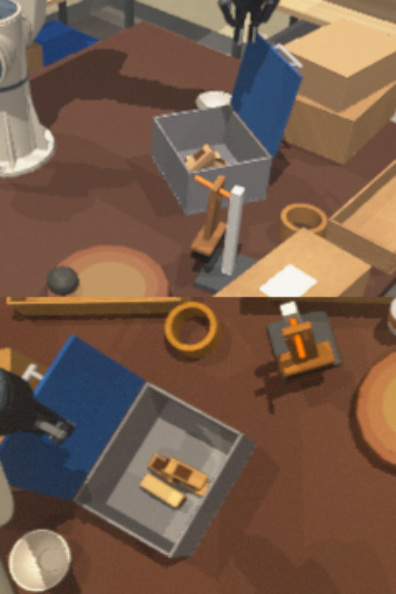

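All four offcuts are in the bin, the stone is clear and the brush is hanging. Next I'll re-grip the handle.

```bash

for i in 1 2; do python3 -m jog '[[[0,0,0],[0,0.3,0],0.25],[[0,0,0],[0.01,0.58,0],0.25],[[0,0,0],[0.01,0.58,0],0.25]]' | sed -n 2p; done
python3 -m jog '[[[0,0,0],[0,0,0.2],0.25],[[0,0,0],[0,0,0.4],0.25],[[0,0,0],[0,0,0.6],0.25],[[0,0,0],[0,0,0.7],0.25],[[0,0,0],[0,0,0.7],0.25],[[0,0,0],[0,0,0.7],0],[[0,0,0],[0,0,0.7],0],[[0,0,0],[0,0,0.7],0],[[0,0,0],[0,0,0.7],0]]'
```

```text
tcp_pos: [0.5122, 0.3582, 0.3493]
tcp_pos: [0.5395, 0.4085, 0.3493]
t: 56.9
tcp_pos: [0.5391, 0.4072, 0.2803]
orientation: [-179.9, 0.0, 150.6]
ft_force: [-2.0, -4.4, -0.8]
opening: 0.0084
grip_force: 58.6
```

```bash

python3 -m jog '[[[0,0,0],[0,-0.11,-0.03],0],[[0,0,0],[0,-0.22,-0.06],0],[[0,0,0],[0,-0.35,-0.08],0],[[0,0,0],[0,-0.49,-0.097],0],[[0,0,0],[0,-0.63,-0.105],0],[[0,0,0],[0,-0.77,-0.107],0],[[0,0,0],[0,-0.92,-0.097],0],[[0,0,0],[0,-0.92,-0.097],0]]'
python3 -m jog '[[[0,0,0],[0,-0.1,0.01],0],[[0,0,0],[0,-0.24,0.04],0],[[0,0,0],[0,-0.37,0.075],0],[[0,0,0],[0,-0.51,0.125],0],[[0,0,0],[0,-0.65,0.185],0],[[0,0,0],[0,-0.77,0.25],0],[[0,0,0],[0,-0.88,0.325],0],[[0,0,0],[0,-0.88,0.325],0]]'
```

```text
t: 57.9
tcp_pos: [0.4948, 0.3275, 0.2937]
orientation: [179.7, 0.1, 150.6]
ft_force: [-2.8, -2.6, 19.2]
opening: 0.0086
grip_force: 64.9
t: 58.9
tcp_pos: [0.4504, 0.248, 0.2597]
orientation: [-179.8, 0.2, 150.6]
ft_force: [-5.8, -15.7, 21.5]
opening: 0.0089
grip_force: 69.1
```

```bash

python3 -m jog '[[[0,0,0],[0,-0.12,0.07],0],[[0,0,0],[0,-0.24,0.16],0],[[0,0,0],[0,-0.34,0.25],0],[[0,0,0],[0,-0.43,0.35],0],[[0,0,0],[0,-0.52,0.46],0],[[0,0,0],[0,-0.61,0.58],0],[[0,0,0],[0,-0.68,0.71],0],[[0,0,0],[0,-0.75,0.84],0],[[0,0,0],[0,-0.8,0.97],0],[[0,0,0],[0,-0.8,0.97],0]]'
python3 -c "
from h import *
print(to((.412,.1786,.1444)))"
```

```text
t: 60.15
tcp_pos: [0.4131, 0.1813, 0.1599]
orientation: [179.9, 0.1, 150.6]
ft_force: [9.0, 0.2, -5.0]
opening: 0.0087
grip_force: 67.3
[-0.003 -0.029  0.155]
```

```bash

python3 -m jog '[[[0,0,0],[0,-0.015,0.07],0],[[0,0,0],[0,-0.025,0.14],0],[[0,0,0],[0,-0.025,0.16],0],[[0,0,0],[0,-0.025,0.18],0],[[0,0,0],[0,-0.025,0.18],0]]'
```

```text
t: 60.78
tcp_pos: [0.4107, 0.1771, 0.1421]
orientation: [-179.8, 0.1, 150.7]
ft_force: [5.6, -14.8, 2.7]
opening: 0.0089
grip_force: 68.2
```

```bash

python3 -m jog '[[[0,0,0],[0,0.01,0.03],0],[[0,0,0],[0,0.01,0.05],0],[[0,0,0],[0,0.01,0.05],0]]'
```

```text
t: 61.15
tcp_pos: [0.4106, 0.1769, 0.1401]
orientation: [-179.7, 0.1, 150.7]
ft_force: [-11.8, -27.9, 55.7]
opening: 0.0092
grip_force: 74.6
```

The 56 N upward reaction shows the lid is seated. I'll relax, release and retreat.

```bash

python3 -m jog '[[[0,0,0],[0,0.02,-0.04],0],[[0,0,0],[0,0.02,-0.04],0],[[0,0,0],[0,0.02,-0.04],0.4],[[0,0,0],[0,0.02,-0.04],0.6],[[0,0,0],[0,0.02,-0.04],0.6],[[0,0,0],[0,0.02,-0.3],0.6],[[0,0,0],[0,0.02,-0.7],0.6],[[0,0,0],[0,0.02,-1],0.6],[[0,0,0],[0,0.02,-1],0.6]]'
for i in 1 2; do python3 -m jog '[[[0,0,0],[0.4,0.3,-0.2],0.6],[[0,0,0],[0.9,0.6,-0.4],0.6],[[0,0,0],[0.9,0.6,-0.4],0.6],[[0,0,0],[0.9,0.6,-0.4],0.6]]' | sed -n 2p; done
python3 - <<'E'
from h import *
s=cam("scene");c=cam("top")
h=lambda p:(p[0]/4.5+140-.4,p[1]/4.5+165-.4)
print("front lid corners expected top px",h((477,165)),h((277,509)))
hsv=cv2.cvtColor(c["img"],cv2.COLOR_RGB2HSV);m=cv2.inRange(hsv,(100,120,60),(125,255,255));m=cv2.morphologyEx(m,cv2.MORPH_CLOSE,np.ones((13,13),np.uint8))
k=max(cv2.findContours(m,0,2)[0],key=cv2.contourArea);print(cv2.approxPolyDP(cv2.convexHull(k),6,True)[:,0].tolist())
a=cv2.resize(s["img"][100:290,180:470,::-1],None,fx=2,fy=2);b=cv2.resize(c["img"][110:260,130:450,::-1],(580,272))
cv2.imwrite("pics/fin.png",np.vstack([a[:325],b]))
E
```

```text
t: 62.28
tcp_pos: [0.4133, 0.1828, 0.2392]
orientation: [179.8, 0.1, 150.6]
ft_force: [-0.2, 0.7, -1.1]
opening: 0.051
grip_force: 0.0
tcp_pos: [0.3626, 0.2781, 0.276]
tcp_pos: [0.3145, 0.3735, 0.3159]
front lid corners expected top px (245.6, 201.26666666666665) (201.15555555555554, 277.7111111111111)
[[188, 171], [245, 202], [202, 277], [143, 243]]
```

View pics/fin.png

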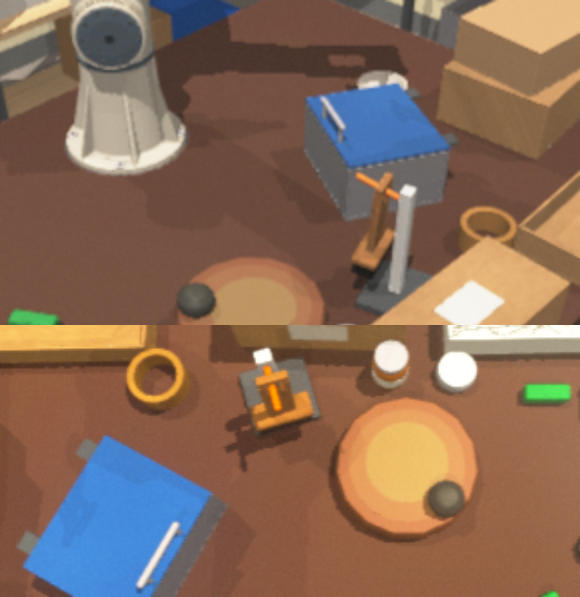

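The lid corners match the shut pose seen at the start. The brush is on the peg, the stone is clear and the rubbing stone hasn't moved. Handing in.

```bash
python3 -c "
from bench import order
print(order.sign_off())"
```

```text
the job is handed in; nothing more can be done
None
```

I handed the job in at about 63 s of the 210 s allowed: all four offcuts that were there are in the bin, the lid went right open to its stop and is now fully shut, the brush hangs by its eye on the orange peg, and the robot never handled anything else; `sign_off` returned no verdict.

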